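# Build up the two-tier counter display

### The arm

A 7-joint arm with a two-finger parallel gripper is mounted at the origin on the work surface. World frame = base frame: x ahead of the robot, y to its left, z up, the work surface at z = 0. Lengths are in m, angles in rad, forces in N, time in s.
With the tool pointing down it reaches from about 0.425 to 0.95 m from the base axis. Payload 4.7 kg.
Tool frame: the origin (TCP) lies on the centre line of the jaws, within the pads' length; the fingertips stand robot.nose_length ahead of it and the grasp point (between the pads) lies 8 mm behind it (robot.nose_length is the distance from the TCP to the fingertips, in m); z points along the fingers, y is the line along which they close (so a half turn about z gives the same grasp; the last joint's range is limited). The gripper opens to 85 mm and grips with 20 to 120 N. Pads are 22 mm wide; open, the fingers measure 114 mm over their backs; the gripper's body (76 mm by 85 mm) begins 54 mm behind the grasp point. The pads swing forward as they close: fully open they stand 13 mm farther back than shut.
Start: joints at [-1.14, 0.469, -0.049, 1.532, 0.024, 1.141, -0.082], TCP at [0.3, 0.605, 0.217] pointing down, gripper open.
Joint ranges: [-2.59, 2.59], [-0.33, 1.99], [-1.39, 1.29], [0.1, 2.45], [-1.04, 4.18], [0.21, 1.99], [-2.66, 2.66]. Speed limits (rad/s): [2.57, 2.57, 3.14, 3.14, 3.14, 3.14, 3.14].

### API

Orientations are given as [roll, pitch, yaw] about the fixed x, y, z axes, in that order (R = Rz(yaw) Ry(pitch) Rx(roll)).
In Python, from plant import robot gives the robot as it stands. Calls block until the motion is done:
- robot.goto(position, orientation): joint-space move of the TCP to a pose.
- robot.move_straight(position, vel=0.15, attitude=None, contact_N=None): straight line of the TCP; attitude=None keeps the orientation; vel is the mean speed in m/s. With contact_N (N) it stops when the force on the tool has changed by that much, and returns True; else False.
- robot.move_joints(angles): joint-space move.
- robot.grip(opening, strength=None): opening from 0.0 (shut) to 1.0 (fully open); strength is the grip in N (None keeps the last); returns when the fingers have stopped.
- robot.sleep(seconds).
- robot.inverse_kinematics(position, orientation): joint angles nearest the present ones, or None.
- robot.sense(): the state.
- robot.grab_frame(name): name is "scene" or "top"; returns a dict with "image" (480x640x3 uint8, red, green, blue), "range_z" (480x640 float32, m along the optical axis (not along the pixel's ray), 0 where there is no reading), "fx", "fy", "cx", "cy" (pixels), "R" (3x3) and "t" (3): a world point X has camera coordinates R X + t. Camera axes: x right, y down, z forward; pixel columns grow to the right and rows downward; lengths in m; the calibration is good to about 2 mm. A picture is of the moment at which its call begins.
A pose or a line that the arm cannot do raises robot.IKError and nothing moves.
- robot.close_job(): hands the job in; it is judged then, once.
The state is a dict: "t": time; "joint_pos": joint angles; "joint_velocities": joint speeds; "effort": joint torques, N m; "tcp_pos": TCP position; "tcp_rot": TCP orientation; "wrist_force": force on the tool from outside, world axes, zero at the start; "torque": the same for the moment, N m; "opening": opening from 0.0 (shut) to 1.0 (fully open); "gripper_force": force on a finger pad.
Only numpy, scipy, OpenCV 4.12 (cv2) and the standard library are available. Lean on these libraries where they do the work, as an engineer would, in place of code of your own. Each camera call takes 0.05 s, during which the arm holds its last target. There are 200 camera calls.

### The job

Finish the two-tier display on the shop counter: stand every loose tall spice jar upright in an empty bore of the lower tray, then carry the upper tray over by its bar and gently lower it onto the lower tray until all four corner lugs have dropped home in the post sockets, and stand both squat honey pots in seats of the upper tray. The jars already in the lower tray stay there, no jar or pot may be tipped over, and the tin, carton and mug stay where they are.

Things in the scene. Friction and masses are not known exactly. Their poses are not given: they have to be found in the camera images.
- lower_tray: lower display tray of light plywood, 230 x 180 mm (own x along the 230 mm side), loose on the counter, 1.3 kg. Origin: centre of its underside. Board 24 mm thick with six bores, a 26 mm square post 100 mm high at each corner. A slat and a thin steel strip join the posts at each 180 mm end, to 91 mm above the underside; the long sides are open, so fingers closing along its y have the most room
- bore (a point): middle of the mouth of one of the lower tray's six round blind bores, the one at own (-62, -45) mm, 24 mm above the tray's origin. The six lie at own x = -62, 0, +62 and y = -45, +45 mm; each 42 mm wide, mouth chamfered 2 mm, 16 mm deep (floor 8 mm above the tray's origin). One or two already hold a stored jar
- socket (a point): middle of the socket mouth in the flat top of the lower tray's post at own (-102, -77) mm, 100 mm above its origin; the four posts are centred at own (+-102, +-77) mm, each with such a socket, 17 mm square, 18 mm deep, edge chamfered 1.5 mm
- upper_tray: upper display tray of the same plywood, 230 x 180 mm (own x along the 230 mm side), 0.34 to 0.55 kg, no posts. Origin: centre of its board's underside, at the start 14 mm above the counter on its four lugs. Board 16 mm thick, 8 mm ridges on top of its 180 mm ends. Stacked home its underside rests on the post tops: origin 100 mm above the lower tray's, axes parallel; half a turn makes no difference
- lug (a point): middle of the tip of the upper tray's corner lug at own (-102, -77) mm, 14 mm below its origin; the four lugs hang at own (+-102, +-77) mm: round steel, 13 mm thick, 14 mm long, the last 6 mm tapered to 7 mm
- seat (a point): middle of the mouth of one of the upper tray's four round blind seats, the one at own (-55, -53) mm, 16 mm above its origin. The four lie at own (+-55, +-53) mm; each 50 mm wide, 10 mm deep (floor 6 mm above the tray's origin), for the pots. Fingers closing along the tray's x stay clear of the carrying bar
- bar (a point): middle of the upper tray's carrying bar, 69 mm above its origin: a straight wooden bar 126 mm long along the tray's own x, 14 mm thick (y), 18 mm tall (its top 78 mm above the origin), free between two uprights 86 mm apart; 44 mm of air between bar and board
- tall1: tall spice jar (glass cylinder 38 mm across and 78 mm high with its flush 16 mm aluminium lid, 0.11 kg) standing loose on the counter; two to four of tall1..tall4 are there, None if absent. Origin: centre of its underside, z up
- tall2: tall spice jar (glass cylinder 38 mm across and 78 mm high with its flush 16 mm aluminium lid, 0.11 kg) standing loose on the counter; two to four of tall1..tall4 are there, None if absent. Origin: centre of its underside, z up
- tall3: tall spice jar (glass cylinder 38 mm across and 78 mm high with its flush 16 mm aluminium lid, 0.11 kg) standing loose on the counter; two to four of tall1..tall4 are there, None if absent. Origin: centre of its underside, z up
- tall4: tall spice jar (glass cylinder 38 mm across and 78 mm high with its flush 16 mm aluminium lid, 0.11 kg) standing loose on the counter; two to four of tall1..tall4 are there, None if absent. Origin: centre of its underside, z up
- stored1: same spice jar (38 mm across, 78 mm high), already standing in a bore of the lower tray; only one or two of stored1..stored6 are there, None if absent. Origin: centre of its underside
- stored2: same spice jar (38 mm across, 78 mm high), already standing in a bore of the lower tray; only one or two of stored1..stored6 are there, None if absent. Origin: centre of its underside
- stored3: same spice jar (38 mm across, 78 mm high), already standing in a bore of the lower tray; only one or two of stored1..stored6 are there, None if absent. Origin: centre of its underside
- stored4: same spice jar (38 mm across, 78 mm high), already standing in a bore of the lower tray; only one or two of stored1..stored6 are there, None if absent. Origin: centre of its underside
- stored5: same spice jar (38 mm across, 78 mm high), already standing in a bore of the lower tray; only one or two of stored1..stored6 are there, None if absent. Origin: centre of its underside
- stored6: same spice jar (38 mm across, 78 mm high), already standing in a bore of the lower tray; only one or two of stored1..stored6 are there, None if absent. Origin: centre of its underside
- pot1: squat honey pot (amber glass cylinder 46 mm across and 50 mm high with its flush 14 mm lid, 0.10 kg) standing loose on the counter. Origin: centre of its underside, z up
- pot2: squat honey pot (amber glass cylinder 46 mm across and 50 mm high with its flush 14 mm lid, 0.10 kg) standing loose on the counter. Origin: centre of its underside, z up
- tin: bystander among the jars: green tea tin 64 mm across, its lid 67 mm, 60 mm high, standing loose on the counter; origin: centre of its underside
- carton: bystander: cardboard box 75 x 50 mm, 55 mm high; origin: centre of its underside
- mug: bystander: white mug 76 mm across, 75 mm high, with a handle at its own +y; origin: centre of its underside

How it is judged:
By the outcome, as a careful person would: the job done as asked, in the order asked, and still so for the second after the job is handed in, with the robot touching nothing.
Of stored1, stored2, stored3, stored4, stored5, stored6 only 1 to 2 are there at a start; the rules pass over those that are not, and their reading is None.
Of tall1, tall2, tall3, tall4 only 2 to 4 are there at a start; the rules pass over those that are not, and their reading is None.
At some moment in a run one of pot1, pot2, upper_tray may be knocked a few centimetres aside while the robot is not near it.
Once in a run the grip may slacken for a moment while it holds something.
It also fails if it takes over 210 s, if anything falls off the work surface, if the arm or the gripper's body presses on something with over 40 N, if the wrist force passes 120 N, or if a joint passes its speed limit or range.

## Working session

There is one attempt and no reset: what is moved stays moved. The work goes in short steps, each a Python script; the robot and the scene stay as the last script left them, time stands still between calls to the robot, and variables do not carry over. Pictures are saved under pics/ and viewed, at most 14 in all, crops included, and the job is handed in when it is done.

```bash
ls; mkdir -p pics
python3 - <<'E'
from plant import robot
import cv2,numpy as np
s=robot.sense(); print(s['t'],s['tcp_pos'],s['tcp_rot'],s['opening'],robot.nose_length)
for n in("scene","top"):
    f=robot.grab_frame(n); cv2.imwrite(f"pics/{n}0.png",f["image"][:,:,::-1]); np.savez(f"{n}0.npz",**f)
    print(n,f['fx'],f['cx'],f['cy'],f['R'].round(3).tolist(),f['t'], -f['R'].T@f['t'])
E
```

```text
pics
0.0 [0.29926828 0.6043475  0.21583133] [-3.13960816e+00  4.95711031e-05  2.68181216e+00] 0.9970866717549459 0.011
scene 541.762011825871 313.6237760301782 236.10884890691247 [[-0.699, 0.715, -0.009], [0.484, 0.464, -0.742], [-0.527, -0.523, -0.67]] [ 0.36953021 -0.17565693  1.65256276] [1.21354507 0.68191558 0.98013831]
top 622.2998527115224 316.9532713989558 253.24032457548205 [[-0.022, -1.0, -0.002], [-0.991, 0.022, -0.129], [0.129, -0.001, -0.992]] [0.01237621 0.50932811 1.7583239 ] [0.277984   0.00341471 1.80941551]
```

View pics/top0.png

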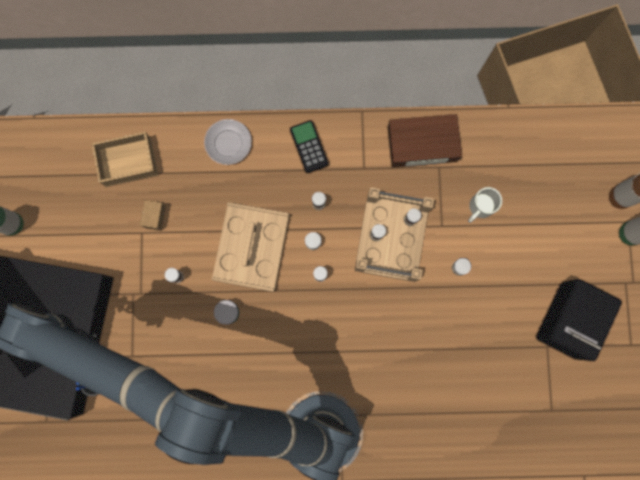

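View pics/scene0.png

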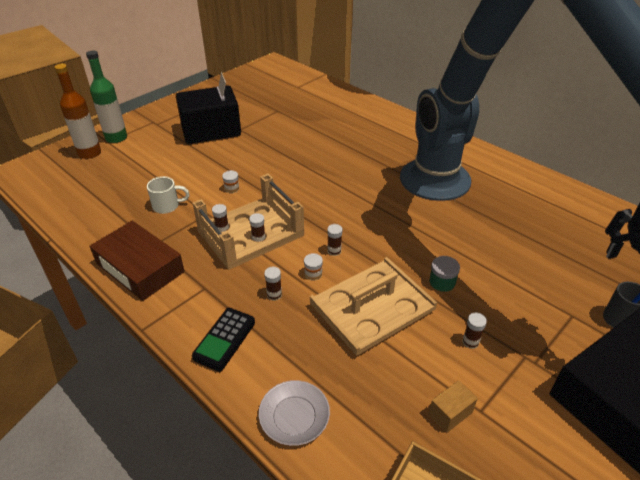

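Three tall jars are loose: top view (319,200), (320,272), (173,275). The pots are at (313,240) and (462,267), and two stored jars sit in the lower tray around (395,233). The upper tray is at (252,247) and the tin at (226,312).

```bash
cat > vis.py <<'E'
import numpy as np, cv2
from scipy import ndimage as ni
def cloud(f):
    z=f['range_z'].astype(float); v,u=np.mgrid[:480,:640]
    c=np.stack([(u-f['cx'])/f['fx']*z,(v-f['cy'])/f['fy']*z,z],-1)
    w=(c-f['t'])@f['R']; w[z<=0]=np.nan
    return w
def project(f,X):
    c=np.asarray(X)@np.asarray(f['R']).T+f['t']; return c[...,:2]/c[...,2:]*[f['fx'],f['fy']]+[f['cx'],f['cy']]
def blobs(w,lo,hi,roi=(0.3,1.0,-.6,.75),minpx=20):
    """components of points with lo<z<hi: list of (centroid, npx, extents)"""
    m=(w[...,2]>lo)&(w[...,2]<hi)&(w[...,0]>roi[0])&(w[...,0]<roi[1])&(w[...,1]>roi[2])&(w[...,1]<roi[3])
    l,n=ni.label(m); out=[]
    for i in range(1,n+1):
        p=w[l==i]
        if len(p)>=minpx: out.append((p.mean(0),len(p),np.ptp(p,axis=0)))
    return out
E
python3 - <<'E'
from vis import *
np.set_printoptions(precision=4,suppress=True)
for n in("top","scene"):
    f=dict(np.load(n+"0.npz")); w=cloud(f)
    t=w[(w[...,0]>.55)&(w[...,0]<.6)&(w[...,1]>.02)&(w[...,1]<.08)]
    print(n,'table z',np.nanmedian(t[:,2]),t[:,2].std())
    for lo,hi in((.045,.056),(.055,.066),(.071,.083),(.083,.096),(.095,.106),(.012,.045)):
        print(lo)
        for c,k,e in blobs(w,lo,hi,minpx=12): print('  ',c,k,e)
E
```

```text
top table z -0.00015800879324609718 0.013212748960610069
0.045
   [0.8663 0.5164 0.0493] 14 [0.0067 0.0167 0.0099]
   [0.8511 0.5926 0.0518] 16 [0.0098 0.0259 0.0106]
   [0.8132 0.6398 0.0508] 16 [0.0325 0.0077 0.0095]
   [ 0.7713 -0.3289  0.0503] 12 [0.0047 0.022  0.0094]
   [0.7533 0.5018 0.0509] 27 [0.013  0.0365 0.0104]
   [0.7431 0.5474 0.0514] 25 [0.0094 0.039  0.0108]
   [0.7359 0.5881 0.0511] 14 [0.0076 0.0163 0.01  ]
   [ 0.6666 -0.5129  0.0489] 19 [0.0214 0.0179 0.0104]
   [0.6417 0.4763 0.0515] 199 [0.0575 0.0517 0.0109]
   [0.6126 0.5002 0.051 ] 19 [0.015  0.0155 0.0094]
   [0.6023 0.4738 0.0507] 61 [0.0225 0.0367 0.0104]
   [0.5454 0.0131 0.05  ] 152 [0.0438 0.0403 0.0107]
   [ 0.4611 -0.4098  0.0495] 155 [0.0434 0.044  0.0109]
   [0.3912 0.6087 0.0507] 13 [0.02   0.0073 0.0103]
0.055
   [ 0.8317 -0.3204  0.0621] 1437 [0.1411 0.2082 0.011 ]
   [ 0.895  -0.3368  0.0626] 26 [0.0206 0.0268 0.0081]
   [ 0.865  -0.3155  0.0624] 94 [0.0443 0.0466 0.01  ]
   [ 0.8725 -0.3918  0.062 ] 12 [0.0157 0.0086 0.0077]
   [ 0.8469 -0.3466  0.0621] 28 [0.0232 0.0169 0.0086]
   [0.8648 0.4
[... 7672 characters left out ...]
]
   [ 0.6497 -0.4596  0.0282] 298 [0.0936 0.0664 0.0329]
   [0.4574 0.0038 0.0277] 122 [0.028  0.0284 0.0329]
   [ 0.8584 -0.2559  0.0288] 792 [0.1422 0.1998 0.0329]
   [0.5429 0.203  0.0266] 6009 [0.2648 0.2238 0.0326]
   [0.5576 0.0255 0.0278] 157 [0.0348 0.0386 0.0324]
   [0.3672 0.2728 0.0278] 253 [0.0462 0.0602 0.0328]
   [0.6682 0.0044 0.0284] 142 [0.0331 0.029  0.0328]
   [0.8381 0.0274 0.0273] 2044 [0.1618 0.1149 0.0229]
   [0.4648 0.4152 0.0282] 172 [0.0274 0.0333 0.0325]
   [0.846  0.2554 0.0171] 1154 [0.1385 0.1377 0.0128]
   [0.4725 0.6768 0.0286] 1002 [0.0369 0.1546 0.033 ]
   [0.6531 0.4848 0.0286] 399 [0.074  0.061  0.0329]
   [0.7571 0.5171 0.0293] 541 [0.083  0.1009 0.0329]
```

```bash
cat >> vis.py <<'E'
from scipy.optimize import least_squares
def own(p,q): # world xy -> tray xy for pose q=(x,y,yaw)
    c,s=np.cos(q[2]),np.sin(q[2]); d=p-np.asarray(q)[:2]; return np.stack([c*d[:,0]+s*d[:,1],-s*d[:,0]+c*d[:,1]],1)
def wld(p,q):
    c,s=np.cos(q[2]),np.sin(q[2]); return np.array([q[0]+c*p[0]-s*p[1],q[1]+s*p[0]+c*p[1]])
def near(w,c,r,lo,hi):
    m=(np.hypot(w[...,0]-c[0],w[...,1]-c[1])<r)&(w[...,2]>lo)&(w[...,2]<hi); return w[m]
def fit(p,q0,kind):
    """tray pose from points: 'posts' = tops of four posts, 'board' = 230x180 outline"""
    def res(q):
        a=np.abs(own(p[:,:2],q))
        e=a-[.115,.09] if kind=='board' else np.abs(a-[.102,.077])-.013
        if kind=='board': return np.minimum(np.maximum(e,0),.008).ravel()*1e3
        return np.minimum(np.maximum(e,0),.01).ravel()*1e3
    r=min((least_squares(res,np.array(q0)+d,x_scale=[1e-3,1e-3,1e-2],diff_step=1e-4) for d in ([0,0,0],[.003,.003,.02],[-.003,.003,-.02],[.003,-.003,-.02])),key=lambda r:r.cost)
    return r.x,r.cost/len(p)
def lid(w,c,h,r,R=.05):
    """centre of a round flat top of radius r at height h near c: smallest spill-over fit on its points"""
    p=near(w,c,R,h-.007,h+.007)
    if len(p)<30: return None,len(p)
    c0=np.median(p[:,:2],0)
    s=least_squares(lambda c:1e3*np.clip(np.hypot(*(p[:,:2]-c).T)-r*.85,0,.008),c0,x_scale=1e-3,diff_step=1e-4).x
    return s,len(p)
E
python3 - <<'E'
from vis import *
np.set_printoptions(precision=4,suppress=True)
for n in("top","scene"):
    w=cloud(dict(np.load(n+"0.npz")))
    q,c=fit(near(w,(.554,-.214),.16,.094,.107),(.554,-.214,-.2),'posts'); print(n,'lower',q,c)
    u,c=fit(near(w,(.534,.197),.17,.024,.046),(.534,.197,-.2),'board'); print(n,'upper',u,c)
    b=near(w,(.534,.197),.08,.086,.1)[:,:2]; v=np.linalg.svd(b-b.mean(0))[2][0]; print('bar',b.mean(0),np.arctan(v[1]/v[0]))
    print('stored own',own(np.array([lid(w,s,.086,.019)[0] for s in((.604,-.2715),(.563,-.172))]),q))
    for s in((.66,-.005),(.448,-.004),(.453,.4115)): print('tall',*lid(w,s,.078,.019))
    for s in((.545,.0135),(.461,-.41)): print('pot',*lid(w,s,.05,.023))
E
```

```text
top lower [ 0.5542 -0.2141 -0.2029] 10.739279638778278
top upper [ 0.5342  0.1951 -0.2044] 0.13003212678525786
bar [0.5338 0.1947] -0.2018532288188977
stored own [[ 0.061  -0.0458]
 [-0.0007  0.0434]]
tall [ 0.6595 -0.0048] 115
tall [ 0.4479 -0.0042] 131
tall [0.4528 0.4111] 135
pot [0.5449 0.0144] 180
pot [ 0.4609 -0.4094] 186
scene lower [ 0.554  -0.2158 -0.2028] 0.16790442998188962
scene upper [ 0.5334  0.1944 -0.2043] 0.5533491697458621
bar [0.5357 0.1952] -0.20779983823025064
stored own [[ 0.0626 -0.0438]
 [-0.0003  0.0457]]
tall [ 0.6609 -0.005 ] 167
tall [ 0.4485 -0.0045] 131
tall [0.4533 0.411 ] 217
pot [0.5461 0.0147] 215
pot [ 0.4624 -0.4092] 132
```

```bash
cat > arm.py <<'E'
import numpy as np, cv2
from plant import robot
from vis import *
np.set_printoptions(precision=4,suppress=True)
LOW=np.array([.5541,-.2150,-.203]); ZT=.18
def rpy(yaw): return [np.pi,0,yaw]
def best_yaw(p,yaw):
    """of the two equivalent jaw yaws the one nearer in joint space"""
    j0=np.array(robot.sense()['joint_pos']); o=[]
    for y in (yaw,yaw+np.pi,yaw-np.pi):
        y=(y+np.pi)%(2*np.pi)-np.pi; j=robot.inverse_kinematics(p,rpy(y))
        if j is not None: o.append((np.abs(np.array(j)-j0).max(),y))
    return min(o)[1]
def hover(xy,yaw,z=ZT):
    p=[*xy,z]; y=best_yaw(p,yaw); robot.goto(p,rpy(y)); return y
def down(xy,z,vel=.1,contact=None):
    return robot.move_straight([*xy,z],vel=vel,contact_N=contact)
def say(tag):
    s=robot.sense(); print(tag,'t %.1f'%s['t'],'tcp',np.array(s['tcp_pos']),'op %.3f'%s['opening'],'gf %.1f'%s['gripper_force'],'F',np.array(s['wrist_force'])); return s
def pick(xy,h,yaw,width=.95,strength=60,lift=ZT):
    robot.grip(width); hover(xy,yaw); down(xy,h-.008,.12); say('at'); robot.grip(0,strength); say('grip')
    down(xy,lift,.12); return say('up')
def look(fn,name='scene'):
    f=robot.grab_frame(name); cv2.imwrite(f'pics/{fn}.png',f['image'][:,:,::-1]); return f
def held_ok(op): return robot.sense()['opening']>op-.06
def place(xy,h,yaw,floor,contact=6,wide=.8):
    """h: grasp height over object's bottom; floor: height it must come to rest at"""
    hover(xy,yaw); z=floor+h-.008; say('over')
    down(xy,z+.025,.12)
    hit=down(xy,z-.004,.03,contact); s=say('landed %s want %.4f'%(hit,z)); return s['tcp_pos'][2]-z
def release(xy,wide=.8):
    robot.grip(wide); z=robot.sense()['tcp_pos'][2]; say('open'); robot.move_straight([*robot.sense()['tcp_pos'][:2],ZT+.02],vel=.15)
E
python3 - <<'E'
from arm import *
pick((.6600,-.0049),.055,LOW[2])
print(place(wld((.062,.045),LOW),.055,LOW[2],.008))
E
```

```text
at t 4.1 tcp [ 0.6607 -0.005   0.0479] op 0.951 gf 0.0 F [ 0.4014  0.2382 -0.3176]
grip t 4.6 tcp [ 0.6605 -0.0051  0.0478] op 0.422 gf 59.9 F [-1.038  -0.2675  4.0204]
up t 5.8 tcp [ 0.6594 -0.0047  0.179 ] op 0.420 gf 59.9 F [-0.7577 -0.3109 -1.6865]
over t 6.6 tcp [ 0.6239 -0.183   0.1795] op 0.419 gf 59.9 F [ 0.5953  0.1365 -0.5435]
landed True want 0.0550 t 8.3 tcp [ 0.6237 -0.1834  0.0558] op 0.420 gf 62.4 F [-0.0467 -1.0178  3.7405]
0.0007604321752662999
```

Run:
```python
from arm import *
release(0)
pick((.4482,-.0044),.055,LOW[2])
d=place(wld((-.062,.045),LOW),.055,LOW[2],.008); print(d)
if abs(d)<.004: release(0)
f=look('scene1')
```

```text
open t 8.8 tcp [ 0.6227 -0.1828  0.0547] op 0.803 gf 0.0 F [ 0.365  -0.1141 -0.5354]
at t 12.4 tcp [ 0.4488 -0.0045  0.0475] op 0.954 gf 0.0 F [-1.3979  0.0508  0.1576]
grip t 12.9 tcp [ 0.4487 -0.0044  0.0476] op 0.422 gf 59.4 F [-1.6046 -0.7847  5.4275]
up t 14.1 tcp [ 0.4476 -0.0044  0.1794] op 0.418 gf 59.9 F [-0.3574  0.1101 -1.2458]
over t 14.8 tcp [ 0.5019 -0.1585  0.1791] op 0.419 gf 59.9 F [-0.4251  0.7821 -1.5482]
landed True want 0.0550 t 16.6 tcp [ 0.5025 -0.1585  0.0557] op 0.421 gf 60.6 F [-0.7824 -0.3601  6.206 ]
0.0007026633884568423
open t 17.0 tcp [ 0.5015 -0.158   0.055 ] op 0.801 gf 0.0 F [-0.7574 -0.4018  0.1652]
```

View pics/scene1.png

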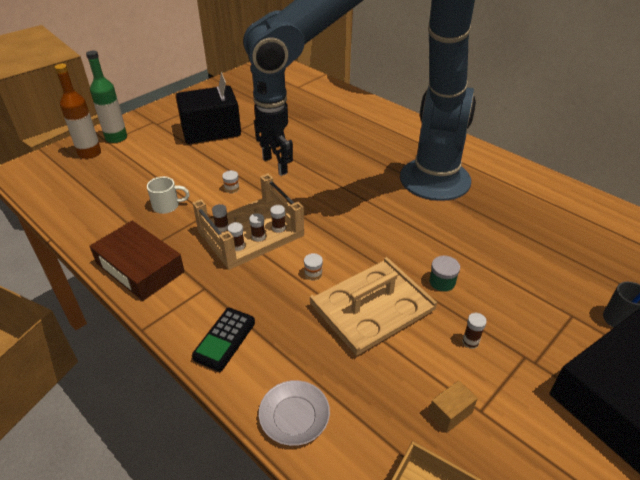

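Four jars now stand upright in the lower tray, at (220,217), (236,234), (257,227) and (278,217). The third loose jar is still at (475,330), so I'll place it in (-62,-45).

Run:
```python
from arm import *
pick((.4531,.4110),.055,LOW[2])
print(held_ok(.42))
d=place(wld((-.062,-.045),LOW),.055,LOW[2],.008); print(d)
if abs(d)<.004: release(0)
robot.goto([.5,.0,.33],rpy(best_yaw([.5,.0,.33],LOW[2])))
say('park')
for n in("top","scene"):
    f=look(n+'2',n); w=cloud(f)
    q,c=fit(near(w,(.554,-.214),.16,.094,.107),LOW,'posts'); print(n,'lower',q,c)
    u,c=fit(near(w,(.534,.197),.17,.024,.046),(.534,.197,-.2),'board'); print(n,'upper',u,c)
    b=near(w,u,.08,.086,.1)[:,:2]; print('bar',b.mean(0),len(b))
    for s in((.062,-.045),(0,.045),(.062,.045),(-.062,.045),(-.062,-.045)):
        l,k=lid(w,wld(s,LOW),.086,.019,.028); print('jar',s,k,None if l is None else own(l[None],LOW)[0])
    for s in((.545,.0135),(.461,-.41)): print('pot',*lid(w,s,.05,.023))
```

```text
at t 21.8 tcp [0.4537 0.4114 0.0478] op 0.953 gf 0.0 F [ 0.8025 -0.4671 -0.3539]
grip t 22.2 tcp [0.4534 0.4111 0.0477] op 0.421 gf 59.8 F [-1.2086 -0.9007  5.0503]
up t 23.5 tcp [0.4525 0.4107 0.1791] op 0.419 gf 59.9 F [ 0.1614 -0.0388 -1.1446]
True
over t 25.9 tcp [ 0.485  -0.2455  0.1799] op 0.416 gf 59.9 F [ 0.3976  0.001  -1.3388]
landed True want 0.0550 t 27.6 tcp [ 0.4843 -0.2466  0.0557] op 0.419 gf 60.5 F [0.1346 0.7541 5.0723]
0.0006662594611093406
open t 28.0 tcp [ 0.4835 -0.2459  0.055 ] op 0.802 gf 0.0 F [-0.0541 -0.4681  0.8523]
park t 30.2 tcp [ 0.4996 -0.0011  0.3294] op 0.799 gf 0.0 F [ 1.4726  0.3862 -0.4277]
top lower [ 0.5542 -0.2167 -0.2001] 13.531065487148789
top upper [ 0.5338  0.1951 -0.205 ] 0.0005972858790054533
bar [0.5335 0.1949] 195
jar (0.062, -0.045) 134 [ 0.0611 -0.0451]
jar (0, 0.045) 126 [-0.0009  0.044 ]
jar (0.062, 0.045) 124 [0.0617 0.0452]
jar (-0.062, 0.045) 130 [-0.0627  0.045 ]
jar (-0.062, -0.045) 130 [-0.0627 -0.0439]
pot None 0
pot [ 0.4963 -0.4153] 143
scene lower [ 0.5537 -0.2157 -0.2019] 0.7610615397183865
scene upper [ 0.5334  0.1942 -0.2034] 0.5745557887526805
bar [0.5359 0.195 ] 276
jar (0.062, -0.045) 117 [ 0.0625 -0.0446]
jar (0, 0.045) 128 [0.0001 0.0455]
jar (0.062, 0.045) 132 [0.0623 0.0451]
jar (-0.062, 0.045) 122 [-0.0625  0.0452]
jar (-0.062, -0.045) 107 [-0.0616 -0.043 ]
pot [0.5464 0.0148] 220
pot [ 0.4961 -0.4143] 94
```

Run:
```python
from arm import *
U=np.array([.5337,.1948,-.204])
robot.grip(.5); y=hover(U[:2],U[2],.2); down(U[:2],.075,.1); say('at'); robot.grip(0,110); s=say('grip')
print('yaw',y)
down(U[:2],.085,.03); say('lift1'); down(U[:2],.225,.08); say('up')
robot.move_straight([*LOW[:2],.225],vel=.12); s=say('over'); print(s['tcp_rot'])
for n in("top","scene"):
    f=look(n+'3',n); w=cloud(f)
    for lo,hi in((.155,.19),):
        p=near(w,LOW,.17,lo,hi); u,c=fit(p,LOW,'board'); print(n,'upper',u,c,len(p),np.median(p[:,2]))
```

```text
at t 33.0 tcp [0.5342 0.195  0.0756] op 0.494 gf 0.0 F [-1.0262  0.409   0.0765]
grip t 33.5 tcp [0.534  0.1948 0.0759] op 0.087 gf 108.4 F [-1.1201 -0.1925  5.249 ]
yaw -0.20400000000000018
lift1 t 34.0 tcp [0.5335 0.1948 0.0849] op 0.087 gf 108.2 F [-0.8721  0.158  -4.33  ]
up t 35.9 tcp [0.5334 0.1947 0.2246] op 0.086 gf 108.2 F [ 0.1575  0.1117 -4.3801]
over t 39.4 tcp [ 0.5542 -0.2147  0.225 ] op 0.083 gf 108.2 F [ 0.6477 -0.6336 -4.5556]
[-3.1414  0.0001 -0.2035]
top upper [ 0.5544 -0.2128 -0.2058] 0.0021930690576676135 2012 0.17715804792014508
scene upper [ 0.5547 -0.2121 -0.2079] 0.029334881786743334 4039 0.17655542551239553
```

View pics/scene3.png

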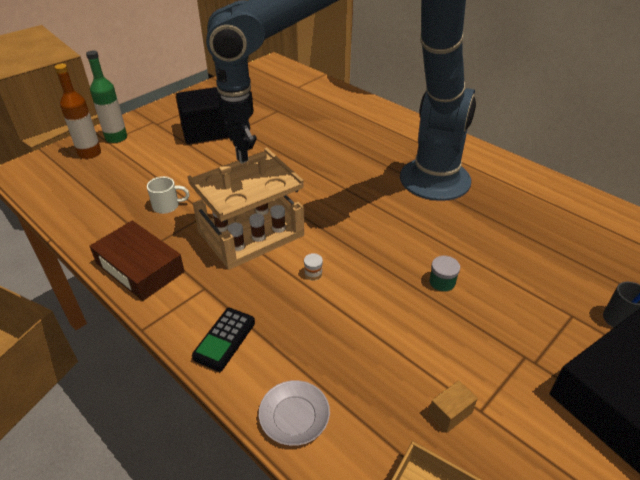

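The tray hangs roughly level over the lower tray, at about (245,190) in the scene view. I'll check its tilt and height before lowering.

Run:
```python
from arm import *
for n in("top","scene"):
    w=cloud(robot.grab_frame(n)); p=near(w,LOW,.15,.15,.2)
    o=own(p[:,:2],LOW); m=(np.abs(o[:,0])<.09)&(np.abs(o[:,1])>.015)&(np.abs(o[:,1])<.085); p,o=p[m],o[m]
    for _ in range(4):
        A=np.c_[o,np.ones(len(o))]; x=np.linalg.lstsq(A,p[:,2],rcond=None)[0]; r=p[:,2]-A@x; k=r>-.004; k&=np.abs(r)<.008; p,o=p[k],o[k]
    print(n,'slopes own x,y',x[:2],'z0',x[2],len(p))
```

```text
top slopes own x,y [-0.0028  0.0023] z0 0.17816603237916326 632
scene slopes own x,y [-0.0003  0.0036] z0 0.17691021946459973 1344
```

Run:
```python
from arm import *
t=LOW[:2]+[-.0005,-.002]
robot.move_straight([*t,.185],vel=.08,attitude=rpy(-.2)); say('pre')
h=down(t,.158,.02,8); s=say('hit %s'%h)
look('scene4')
```

```text
pre t 40.3 tcp [ 0.5536 -0.2173  0.1849] op 0.080 gf 108.3 F [ 0.1235  0.1948 -3.4646]
hit True t 41.3 tcp [ 0.5536 -0.2169  0.1619] op 0.085 gf 110.9 F [0.0494 0.5159 5.7223]
```

Run:
```python
from arm import *
robot.grip(.5); p=robot.sense()['tcp_pos']; say('open')
robot.move_straight([p[0],p[1],.26],vel=.12)
robot.goto([.5,.1,.33],rpy(best_yaw([.5,.1,.33],LOW[2])))
say('park')
for n in("top","scene"):
    f=look(n+'5',n); w=cloud(f)
    u,c=fit(near(w,LOW,.17,.108,.135),LOW,'board'); print(n,'upper',u,c)
    p=near(w,LOW,.15,.1,.13); o=own(p[:,:2],LOW); m=(np.abs(o[:,0])<.09)&(np.abs(o[:,1])<.085); p,o=p[m],o[m]
    for _ in range(4):
        A=np.c_[o,np.ones(len(o))]; x=np.linalg.lstsq(A,p[:,2],rcond=None)[0]; r=p[:,2]-A@x; k=(r>-.003)&(r<.006); p,o=p[k],o[k]
    print(n,'slopes',x[:2],'z0',x[2],len(p))
    for s in((.545,.0135),(.4962,-.415)): print('pot',*lid(w,s,.05,.023))
    # seats: points well below the board top
    for sx in(-.055,.055):
        for sy in(-.053,.053):
            q=near(w,wld((sx,sy),LOW),.03,.098,.112); print('seat',sx,sy,own(q[:,:2],LOW).mean(0),len(q))
```

```text
open t 41.8 tcp [ 0.5522 -0.2159  0.1602] op 0.502 gf 0.0 F [-0.3179 -0.4505  0.1263]
park t 44.0 tcp [0.5001 0.0988 0.3298] op 0.494 gf 0.0 F [ 0.1704  1.0884 -0.1799]
top upper [ 0.5537 -0.2152 -0.1991] 0.0006900657551869035
top slopes [-0.0004  0.001 ] z0 0.11552010307303524 1611
pot [0.5451 0.0147] 175
pot [ 0.4981 -0.4153] 177
seat -0.055 -0.053 [-0.0543 -0.0537] 244
seat -0.055 0.053 [-0.0542  0.0528] 255
seat 0.055 -0.053 [ 0.0563 -0.053 ] 249
seat 0.055 0.053 [0.0553 0.0518] 247
scene upper [ 0.5535 -0.215  -0.1986] 0.04498074015325668
scene slopes [-0.0007 -0.0001] z0 0.11421526714997512 1647
pot [0.5458 0.0143] 209
pot [ 0.4995 -0.4149] 132
seat -0.055 -0.053 [-0.0519 -0.053 ] 48
seat -0.055 0.053 [-0.0598  0.0448] 187
seat 0.055 -0.053 [ 0.055  -0.0634] 150
seat 0.055 0.053 [0.051  0.0444] 204
```

View pics/scene5.png

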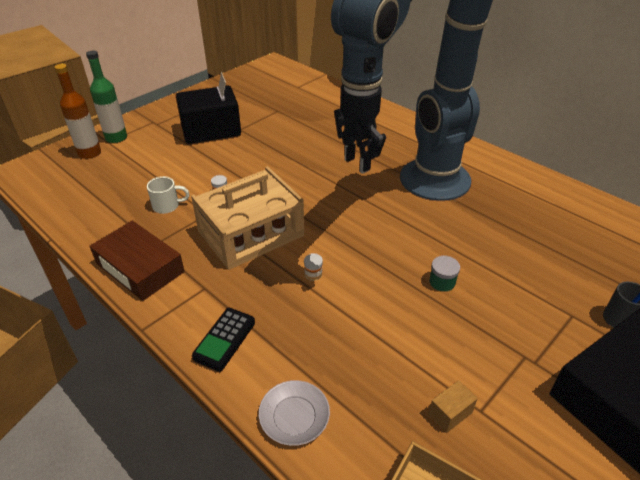

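The upper tray is home: level, board top at about 115 mm, at (248,215) in the scene view. Pot1 is at (313,266) and pot2 is behind the tray at (219,183). Next, pot1.

```bash
cat >> arm.py <<'E'
UP=np.array([.5537,-.2151,-.199])
def pot(xy,seat,h=.034):
    yaw=UP[2]+np.pi/2; robot.grip(.95); hover(xy,yaw,.2); down(xy,h-.008,.12); say('at')
    robot.grip(0,60); s0=say('grip'); down(xy,.25,.12); s=say('up')
    if s['opening']<.4: print('LOST'); return
    t=wld(seat,UP); z=.106+h-.008
    robot.move_straight([*t,.25],vel=.15,attitude=rpy(s['tcp_rot'][2])); say('over')
    down(t,z+.025,.1); hit=down(t,z-.004,.03,6); s=say('landed %s want %.4f'%(hit,z)); return s['tcp_pos'][2]-z
def letgo():
    robot.grip(.7); p=robot.sense()['tcp_pos']; robot.move_straight([p[0],p[1],.27],vel=.12); say('clear')
E
python3 - <<'E'
from arm import *
d=pot((.5456,.0145),(.055,.053)); print(d)
if d is not None and abs(d)<.004: letgo()
E
```

```text
at t 47.8 tcp [0.5462 0.0145 0.0266] op 0.949 gf 0.0 F [ 0.4359 -0.2276 -0.2116]
grip t 48.3 tcp [0.5458 0.0146 0.0269] op 0.506 gf 59.9 F [-2.3398  0.2772  6.5818]
up t 50.3 tcp [0.5453 0.0145 0.2494] op 0.505 gf 60.9 F [ 0.2575  0.2737 -1.0616]
over t 51.8 tcp [ 0.6181 -0.1729  0.2499] op 0.503 gf 60.9 F [ 0.6656  0.1701 -1.0214]
landed True want 0.1320 t 53.6 tcp [ 0.6178 -0.1739  0.1329] op 0.503 gf 61.5 F [-0.5533  1.0259  4.2103]
0.0009413074844870639
clear t 55.2 tcp [ 0.6166 -0.1731  0.269 ] op 0.696 gf 0.0 F [-0.9918 -0.006  -0.3239]
```

Run:
```python
from arm import *
robot.goto([.5,.1,.33],rpy(best_yaw([.5,.1,.33],UP[2]+np.pi/2)))
c=[]
for n in("top","scene"):
    w=cloud(robot.grab_frame(n)); l,k=lid(w,(.4988,-.4151),.05,.023); print(n,l,k)
    u,_=fit(near(w,LOW,.17,.108,.135),LOW,'board'); print('upper',u)
    l2,k2=lid(w,wld((.055,.053),UP),.156,.023); print('pot1 own',own(l2[None],UP) if l2 is not None else None,k2)
    if k>100: c.append(l)
c=np.mean(c,0); print(c)
if abs(c-[.4988,-.4151]).max()<.01:
    d=pot(c,(-.055,-.053)); print(d)
    if d is not None and abs(d)<.004: letgo()
```

```text
top [ 0.4981 -0.4156] 179
upper [ 0.5536 -0.2152 -0.1996]
pot1 own [[0.0546 0.0534]] 210
scene [ 0.5    -0.4144] 135
upper [ 0.5534 -0.2152 -0.1995]
pot1 own [[0.0553 0.0529]] 228
[ 0.4991 -0.415 ]
at t 60.4 tcp [ 0.4994 -0.4155  0.0268] op 0.949 gf 0.0 F [0.2376 0.2921 0.7708]
grip t 60.8 tcp [ 0.4991 -0.4153  0.0269] op 0.504 gf 60.2 F [-1.9271  1.7288  4.8205]
up t 62.8 tcp [ 0.499  -0.4147  0.2493] op 0.504 gf 60.9 F [-0.5368  0.1465 -1.3693]
over t 64.0 tcp [ 0.4891 -0.257   0.2502] op 0.506 gf 60.9 F [-0.0532  0.8451 -1.9041]
landed True want 0.1320 t 65.9 tcp [ 0.4891 -0.2561  0.1329] op 0.502 gf 61.5 F [-1.1101  0.906   5.1748]
0.0008826923534545617
clear t 67.5 tcp [ 0.4882 -0.2549  0.2692] op 0.700 gf 0.0 F [ 0.4578 -0.1023 -0.0129]
```

Run:
```python
from arm import *
robot.goto([.5,.1,.33],rpy(best_yaw([.5,.1,.33],UP[2]+np.pi/2)))
for n in("top","scene"):
    f=look(n+'6',n); w=cloud(f)
    u,_=fit(near(w,LOW,.17,.108,.135),LOW,'board'); print('upper',u)
    for s in((.055,.053),(-.055,-.053)):
        l2,k2=lid(w,wld(s,UP),.156,.023); print('pot own',own(l2[None],UP) if l2 is not None else None,k2)
    print('tin',*lid(w,(.3465,.262),.06,.033))
```

```text
upper [ 0.5537 -0.2151 -0.2011]
pot own [[0.0545 0.0529]] 208
pot own [[-0.0555 -0.0536]] 221
tin [0.3456 0.2624] 392
upper [ 0.5537 -0.2149 -0.2018]
pot own [[0.0555 0.0538]] 222
pot own [[-0.0545 -0.0541]] 141
tin [0.3466 0.2633] 461
```

View pics/scene6.png

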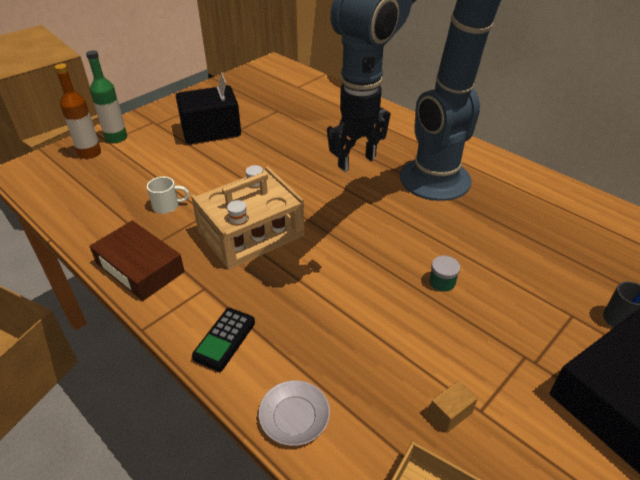

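Both pots stand in seats, at (236,211) and (254,175). The upper tray is home, and the tin, carton and mug haven't moved.

```bash
python3 -c "
from plant import robot
print(robot.close_job())"
```

```text
the job is handed in; nothing more can be done
None
```

The display is finished and handed in after about 70 s of the 210 s: all three loose jars stand in the lower tray with the two stored ones, the upper tray sits level and home in its sockets, both pots are in its seats, and the tin, carton and mug were left in place.

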